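Turn a tray of amber over into an empty one

ROBOT

A 7-joint arm with a two-finger parallel gripper is mounted at the origin on a cart in front of the work surface, level with it; the furniture and walls round the work are solid. World frame = base frame: x ahead of the robot, y to its left, z up, the work surface at z = 0. Lengths are in m, angles in degrees, forces in N, time in s.
With the tool pointing down it reaches from about 0.425 to 1.025 m from the base axis. Payload 3.6 kg.
Tool frame: the origin (TCP) lies midway between the tips of the shut fingers; the grasp point (between the pads) lies 19 mm behind it (hold_point_z is the distance from the TCP to the grasp point, in m); z points along the fingers, y is the line along which they close (so a half turn about z gives the same grasp; the last joint's range is limited). The gripper opens to 85 mm and grips with 20 to 120 N. Pads are 22 mm wide; open, the fingers measure 114 mm over their backs; the gripper's body (76 mm by 85 mm) begins 54 mm behind the grasp point. The pads swing forward as they close: fully open they stand 13 mm farther back than shut.
Start: joints at [-76.805, 33.873, 2.773, 92.16, -1.908, 54.013, -1.931], TCP at [0.231, 0.687, 0.231] pointing down, gripper open.
Joint ranges: [-153.93, 153.93], [-27.13, 128.08], [-72.61, 78.16], [10.71, 143.7], [-87.88, 267.88], [4.46, 118.87], [-176.78, 176.78]. Speed limits (degrees/s): [147.25, 147.25, 180, 180, 180, 180, 180].

INTERFACE

Orientations are given as [roll, pitch, yaw] about the fixed x, y, z axes, in that order (R = Rz(yaw) Ry(pitch) Rx(roll)).
In Python, from bench import * gives the robot as it stands. The module is installed in compiled form; this text tells all that it offers.
- The arm moves only by the tool jog_arm, never from a script. Its argument "targets" is a list of rows, each an object with "rotation": the turn, a rotation vector about the tool's x, y, z in rad, a list of three; "linear": the shift along the tool's x, y, z in m, a list of three; "hand": the finger opening in m, from 0 to 0.0854. In form: [{"rotation": [ax, ay, az], "linear": [tx, ty, tz], "hand": hand}, ...]. A call has 1 to 10 rows; each row shifts and turns the commanded pose from where the row before left it, along the tool's axes as they then stand; what a row does not reach is not made up. A row lasts 1/10 s, in which the tool goes at most 50 mm and 8.59 degrees, less where a joint would pass 70% of its speed; a pose out of reach is approached as far as the arm can. A call is refused whole if a number of a shift passes 0.05 or a number of a turn 0.15, either way. A call with a gripper value outside its range is refused whole. The fingers move at their own pace and stop on an object; the grip force is fixed at half the most. Time passes only in rows, so rows that do not move let the fingers close. It gives the time, the measured TCP pose, the force, the opening and the grip force at its end, in the units of the state.
- sense(): the state, without advancing time (a new reading comes with each control period).
- camera(name): name is "side" or "top" or "wrist"; returns a dict with "image" (400x640x3 uint8, red, green, blue), "z_map" (400x640 float32, m along the optical axis (not along the pixel's ray), 0 where there is no reading), "fx", "fy", "cx", "cy" (pixels), "T" (4x4, takes a point from camera to world coordinates). Camera axes: x right, y down, z forward; pixel columns grow to the right and rows downward; lengths in m; the calibration is good to about 2 mm. The wrist camera is an equidistant fisheye: a pixel r from the principal point sees the ray r / f radians off the axis. A picture is of the moment at which its call begins.
- hand_in(): hands the job in; it is judged then, once.
The state is a dict: "time": time; "q": joint angles; "joint_velocities": joint speeds; "joint_efforts": joint torques, N m; "ee_pos": TCP position; "eef_rot": TCP orientation; "ft_force": force on the tool from outside, world axes, zero at the start; "wrist_torque": the same for the moment, N m; "grip_width": opening from 0.0 (shut) to 1.0 (fully open); "grip_force": force on a finger pad.
Only numpy, scipy, OpenCV 4.12 (cv2) and the standard library are available. Lean on these libraries where they do the work, as an engineer would, in place of code of your own. Each camera call takes 0.05 s, during which the arm holds its last target. There are 200 camera calls.

TASK

Turn the three amber lumps in the stand's tray over into the empty tray of the same length, which lies mouth down on the table; leave the short tray alone. Set the empty tray, mouth down, on the full one, a little nearer the crank than home, and slide it away from the crank until its four ears are fully home under the hooks. Then crank both trays together over by half a turn, right to the stop, and let go.

Things in the scene. Friction and masses are not known exactly. Their poses are not given: they have to be found in the camera images.
- turner: Stand fixed on the table: plywood base 270 x 112 x 12 mm, posts 91 mm high near its ends. Origin: centre of the underside. x: along the axis, crank end to far end; z up. Between the posts a metal frame turns about a level axis along x, 75 mm up, 200 mm clear between its end plates; it holds the full tray, mouth up. (To its right, at y < -0.47 m, a glass case: panes up to z = 0.39 m.)
- frame_mid (a point): Centre of the frame, on its axis, where the rims of the two trays meet; turns with the frame. x along the axis as the stand's; z up when frame is 0, down at pi. The capping tray is home when its origin is here, the tray along x. Set it down with its origin 14 to 28 mm short of here (towards -x, the crank), where its ears pass beside the hooks, then slide it along +x.
- hook (a point): Middle of the lip's underside of one of four black hooks; the four are at x = +-54, y = +-37.5, z = 7 mm from frame_mid (this one +, +). Each is 14 mm long, its lip 4 mm thick, spanning y = 32.5 to 48.5 mm, upright's inner face at 42.5. The ears slide under the lips along +x to a stop 1 mm past home. A slanted lead-in on the -x side guides the ear sideways.
- frame (a joint): Turn of the frame about the stand's +x (right-handed), rad: 0 at the start stop (full tray below, mouth up), pi at the end stop (turned over). The crank pin starts at the stand's +y side, goes up over the top and down to the -y side. Stiff: 3 to 4 N at the pin turn it; it stays where it is left.
- crank_pin (a point): Middle of the crank pin's grip: steel, 12 mm diameter, 50 mm long, parallel to the axis and pointing away from the stand (-x); 58 mm from the axis, 164 mm from the stand's middle, 26 mm outward of the black crank arm. Rigid on the frame; it may turn between the fingers.
- full_tray: The full wooden tray: 140 long (x), 60 wide (y), 22 mm high, walls and floor 4 mm, mouth up in the frame. Four brass ears on the long sides at x = +-54 mm, level with the rim: 10 mm long, 10 mm out, 4 mm thick. Loose in the frame with little play. Origin: centre of its underside; z towards its mouth.
- empty_tray: Empty tray of the same size and shape as the full one (140 x 60 x 22 mm, ears too), mouth down on the table; the longer of the two there; about 0.12 kg. Origin: centre of its mouth, in the rim's plane, on the table at the start; z towards its floor, whose outside is at z = 22 and inside at 18 mm. Either end may lead. Take it across its width, at the middle of its length.
- short_tray: Another empty tray of the same wood, only 92 mm long (60 wide, 22 high), mouth down on the table; too short for the hooks. Leave it alone. Origin: centre of its mouth, on the table.
- lump_1: Orange amber lump in the full tray, 20 x 30 x 13 mm, loose. Origin: centre of its underside.
- lump_2: Pale yellow amber lump in the full tray, 24 x 29 x 14 mm, loose. Origin: centre of its underside.
- lump_3: Pale pinkish amber lump in the full tray, 21 x 30 x 14 mm, loose. Origin: centre of its underside.
There are look-alikes about, which are no part of the job. Leave any purple look-alike of the lump_1 alone.

How it is judged (in metres and radians):
On the way:
1. the empty tray caps the full one, its ears home under the hooks, the frame not yet turned (x of empty_tray in the frame of frame_mid between -0.005 and 0.005 m and z of empty_tray in the frame of frame_mid between -0.005 and 0.006 m and y of empty_tray in the frame of frame_mid between -0.006 and 0.006 m and value of joint frame below 0.3 rad), for 0.2 s.
At the end, for the whole second after the job is handed in: The frame stands at its end stop (within 10 degrees of half a turn), the empty tray is still in its hooks beneath the full tray (centres within 10 mm of one another in plan), all three lumps lie inside the formerly empty tray, and everything is at rest (value of joint frame above 2.967 rad and horizontal distance between empty_tray and full_tray below 0.01 m and distance between empty_tray and frame_mid below 0.012 m and linear speed of each of empty_tray, full_tray, lump_1, lump_2, lump_3 below 0.02 m/s and x of lump_1 in the frame of empty_tray between -0.068 and 0.068 m and y of lump_1 in the frame of empty_tray between -0.028 and 0.028 m and z of lump_1 in the frame of empty_tray between -0.004 and 0.022 m and x of lump_2 in the frame of empty_tray between -0.068 and 0.068 m and y of lump_2 in the frame of empty_tray between -0.028 and 0.028 m and z of lump_2 in the frame of empty_tray between -0.004 and 0.022 m and x of lump_3 in the frame of empty_tray between -0.068 and 0.068 m and y of lump_3 in the frame of empty_tray between -0.028 and 0.028 m and z of lump_3 in the frame of empty_tray between -0.004 and 0.022 m); the robot touches nothing.
It fails at once if the short tray is moved by more than 20 mm (distance of short_tray from where it was at the start of the episode above 0.02 m).
It also fails if it takes over 64 s, if anything falls off the work surface, if the arm or the gripper's body presses on something with over 40 N, if the wrist force passes 120 N, or if a joint passes its speed limit or range.

## Working session

There is one attempt and no reset: what is moved stays moved. The work goes in short steps, Python scripts to look and compute and a tool call to move; the robot and the scene stay as the last step left them, time stands still between calls to the robot, and variables do not carry over. Pictures are saved under pics/ and viewed, at most 10 in all, crops included, and the job is handed in when it is done.

Besides the shell and the picture viewer there is one more tool, called after "Request:" by a JSON object that holds its "name" and its "arguments", one argument or row to a line. jog_arm: Moves the arm, as the interface text tells. Its arguments: {"type":"object","properties":{"targets":{"type":"array"}},"required":["targets"]}

```bash
mkdir -p pics
python3 - <<'E'
from bench import *
import cv2,numpy as np
print(sense())
for n in("top","side"):
    c=camera(n);cv2.imwrite(f"pics/{n}0.png",c["image"][:,:,::-1]);np.savez(f"{n}0.npz",**c)
    print(n,c["fx"],c["fy"],c["cx"],c["cy"],np.round(c["T"],3).tolist())
E
```

```text
{'time': 0.0, 'q': array([-76.80634578,  33.92572949,   2.76708975,  92.23858934,
        -1.90686315,  54.00979653,  -1.93127728]), 'joint_velocities': array([ 0.0589165 ,  0.03175781, -0.01371116, -0.01765331,  0.07754206,
        0.04465332, -0.05759009]), 'joint_efforts': array([ 7.71155828e-04, -5.48689985e+01,  1.54708274e+00, -1.98123676e+01,
        9.35646531e-03,  8.82655790e-03, -3.74595160e-06]), 'ee_pos': array([0.23038581, 0.68653973, 0.23012651]), 'eef_rot': array([-1.79872216e+02,  7.98958623e-03,  1.61454214e+02]), 'ft_force': array([-0.64900608,  0.46104903, -0.25381532]), 'wrist_torque': array([0.0016991 , 0.00936451, 0.01322503]), 'grip_force': 0.0, 'grip_width': 0.9986505849223861}
top 493.75522020097924 493.75522020097924 316.74042053919374 200.82701142728266 [[0.017, -0.992, 0.126, 0.385], [-0.999, -0.012, 0.037, -0.025], [-0.035, -0.127, -0.991, 1.002], [0.0, 0.0, 0.0, 1.0]]
side 371.5754570029192 371.5754570029192 321.8942747700831 208.8980698311793 [[0.999, -0.009, 0.05, 0.465], [-0.05, -0.381, 0.923, -0.788], [0.011, -0.924, -0.381, 0.389], [0.0, 0.0, 0.0, 1.0]]
```

View pics/top0.png

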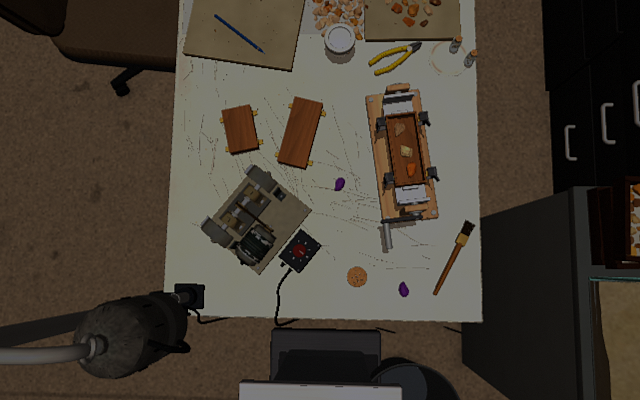

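View pics/side0.png

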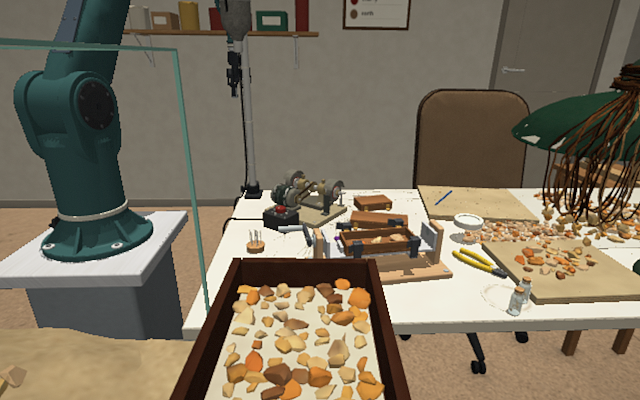

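The top view shows two mouth-down trays: A at about (300,132) and B at about (241,129). A is clearly longer, so it fits empty_tray; B is the short tray. The stand is at about (403,155), with its crank pin at about (388,238) on the robot side. I'll measure both and confirm in a crop.

```bash
cat > h.py <<'E'
import numpy as np,cv2
def load(n): return dict(np.load(n))
def ray(c,u,v):
    d=np.stack([(np.asarray(u,float)-c["cx"])/c["fx"],(np.asarray(v,float)-c["cy"])/c["fy"],np.ones(np.shape(u))],-1)
    return c["T"][:3,3], d@c["T"][:3,:3].T
def plane(c,u,v,z):
    o,d=ray(c,u,v); return o+d*((z-o[2])/d[...,2])[...,None]
def cloud(c):
    v,u=np.mgrid[:400,:640]; o,d=ray(c,u,v); return o+d*c["z_map"][...,None]
E
python3 - <<'E'
from h import *
c=load("top0.npz");P=cloud(c);im=c["image"]
hsv=cv2.cvtColor(im,cv2.COLOR_RGB2HSV)
m=((hsv[...,0]<16)&(hsv[...,1]>120)&(hsv[...,2]>50)).astype(np.uint8)
m[:, :180]=0;m[:80]=0;m[230:]=0;m[:,480:]=0
k,l,s,ce=cv2.connectedComponentsWithStats(cv2.morphologyEx(m,cv2.MORPH_OPEN,np.ones((3,3))))
for i in range(1,k):
    if s[i,4]<100: continue
    q=P[l==i]; z=np.median(q[:,2]); v,u=np.nonzero(l==i)
    p=plane(c,u,v,0.022); r=cv2.minAreaRect(p[:,:2].astype(np.float32)*1000)
    print(s[i],ce[i].round(1),"z",z.round(4),r)
# heights on the stand
for (u,v) in [(388,245),(388,230),(387,238),(383,230),(400,195),(410,192),(398,103),(408,118),(424,117),(383,124),(390,184),(432,173),(370,100),(434,212)]:
    print((u,v),P[v,u].round(4),im[v,u])
print("table",np.median(P[200:260,320:370,2]))
cr=im[75:260,210:450];cv2.imwrite("pics/crop0.png",cv2.resize(cr,None,fx=3,fy=3,interpolation=cv2.INTER_CUBIC)[:,:,::-1]*1)
E
```

```text
[ 278   97   44   70 1924] [299.5 131.7] z 0.0221 ((651.9052734375, 48.268402099609375), (60.201377868652344, 139.20896911621094), 76.17292022705078)
[412  96   9  21 135] [416.3 105. ] z 0.012 ((707.03466796875, -189.7162322998047), (41.89019012451172, 15.381545066833496), 8.57249927520752)
[367 102  20  80 571] [375.8 138.6] z 0.0122 ((634.428955078125, -113.7932357788086), (166.24618530273438, 31.48135757446289), 8.089548110961914)
[ 222  105   36   47 1244] [239.4 128.3] z 0.0221 ((658.0833129882812, 172.49588012695312), (92.22037506103516, 59.76377868652344), 12.907281875610352)
[ 386  117   36   68 1668] [403.8 150.5] z 0.0578 ((614.938232421875, -163.24627685546875), (137.1984405517578, 55.480865478515625), 7.8852219581604)
[417 126  13  45 325] [423.1 147.4] z 0.0126 ((620.3302612304688, -202.3828887939453), (91.97038269042969, 15.36369514465332), 7.990240573883057)
[421 179  16  40 354] [429.  200.5] z 0.0126 ((517.1819458007812, -211.4537353515625), (29.54977035522461, 78.61609649658203), 89.44568634033203)
[384 192   7  23 100] [386.6 203.7] z 0.012 ((506.7522888183594, -128.39932250976562), (45.02875900268555, 9.137031555175781), 9.284424781799316)
(388, 245) [ 0.4213 -0.1249  0.0806] [100  99  96]
(388, 230) [ 0.4492 -0.125   0.0802] [92 91 89]
(387, 238) [ 0.4344 -0.1234  0.0771] [104 103 101]
(383, 230) [ 0.4545 -0.1235  0.001 ] [48 43 37]
(400, 195) [ 0.5191 -0.1512  0.0522] [126 126 129]
(410, 192) [ 0.5251 -0.1703  0.0527] [127 127 131]
(398, 103) [ 0.7018 -0.1476  0.0556] [113 112 110]
(408, 118) [ 0.671  -0.1668  0.0571] [82 44 20]
(424, 117) [ 0.6638 -0.1923  0.0879] [34 33 33]
(383, 124) [ 0.6501 -0.1151  0.0864] [36 33 36]
(390, 184) [ 0.5471 -0.1365  0.0115] [61 44 29]
(432, 173) [ 0.5565 -0.2063  0.0866] [36 33 34]
(370, 100) [ 0.722  -0.0955  0.0135] [106 108 108]
(434, 212) [ 0.4914 -0.2242  0.0109] [108 110 107]
table 0.00011493327608158577
```

View pics/crop0.png

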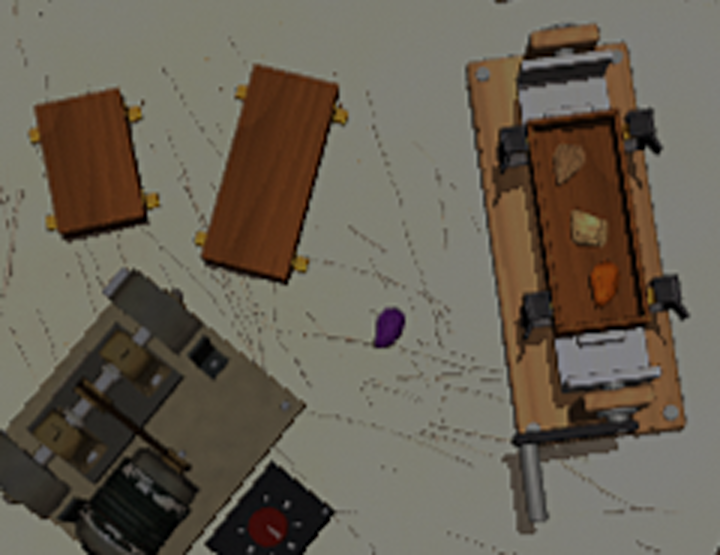

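Confirmed: tray A is 139 x 60 mm with its top at 22 mm, so it is empty_tray. B is 92 mm long, the short tray. Next: the stand's pose from base, rim, hooks and pin.

Run:
```python
from h import *
for n in("top0.npz","side0.npz"):
    c=load(n);P=cloud(c).astype(np.float64);im=c["image"].astype(int)
    ok=c["z_map"]>0
    x,y,z=P[...,0],P[...,1],P[...,2]
    roi=ok&(x>.38)&(x<.82)&(y<-.06)&(y>-.27)
    def rect(m,t):
        q=P[m]; 
        if len(q)<20: print(t,len(q));return
        r=cv2.minAreaRect(q[:,:2].astype(np.float32)*1000);print(n,t,len(q),np.round(r[0],1),np.round(r[1],1),round(r[2],2),"zmed",np.median(q[:,2]).round(4))
    rect(roi&(z>.008)&(z<.0165)&(x>.46),"base")
    th=np.radians(7.9);e=np.array([np.cos(th),np.sin(th)]);f=np.array([-e[1],e[0]])
    o=np.array([.615,-.163]);a=(P[...,:2]-o)@e;b=(P[...,:2]-o)@f
    dark=(im.max(2)<60)
    for sa in(1,-1):
        for sb in(1,-1):
            m=roi&(z>.081)&(z<.093)&(abs(a-sa*.054)<.02)&(abs(b-sb*.045)<.03)
            rect(m,("hook",sa,sb))
            if m.sum(): print("   a",(a[m].min()*1e3).round(1),(a[m].max()*1e3).round(1),"b",(b[m].min()*1e3).round(1),(b[m].max()*1e3).round(1))
    m=roi&(z>.071)&(z<.079)&(abs(a)<.085)&(abs(b)<.036);rect(m,"rim")
    m=roi&(z>.055)&(z<.09)&(a<-.143)&(abs(b-.058)<.012)&(a>-.2);rect(m,"pin")
    if m.sum(): print("  pin a",a[m].min(),a[m].max(),"b",np.median(b[m]),"zmax",np.percentile(z[m],95))
    # empty tray
    m=ok&(z>.018)&(z<.026)&(x>.56)&(x<.75)&(y>-.01)&(y<.105);rect(m,"empty")
    m=ok&(z>.018)&(z<.026)&(x>.58)&(x<.75)&(y>.12)&(y<.24);rect(m,"short")
```

```text
top0.npz base 2817 [ 648.9 -157.2] [351.7 121.2] 8.2 zmed 0.012
top0.npz ('hook', 1, 1) 81 [ 654.6 -111. ] [21.7 16.2] 11.35 zmed 0.086
   a 35.1 57.6 b 38.0 53.9
top0.npz ('hook', 1, -1) 84 [ 665.7 -191.5] [22.4 15.8] 7.06 zmed 0.0853
   a 35.0 57.5 b -43.1 -27.3
top0.npz ('hook', -1, 1) 88 [ 546.6 -125.9] [22.9 15.9] 3.92 zmed 0.0864
   a -73.7 -50.9 b 38.0 54.8
top0.npz ('hook', -1, -1) 90 [ 558.4 -206.3] [22.9 16. ] 7.27 zmed 0.086
   a -73.5 -50.5 b -43.2 -27.1
top0.npz rim 510 [ 608.1 -162.4] [140.3  69.1] 7.27 zmed 0.0749
top0.npz pin 182 [ 440.6 -127.5] [49.2 22.1] 6.6 zmed 0.0798
  pin a -0.19245997588826685 -0.14302567361057497 b 0.06323590417838905 zmax 0.08353537884494364
top0.npz empty 1924 [652.9  48.6] [ 60.6 140.8] 76.15 zmed 0.0221
top0.npz short 1266 [659.3 172.8] [93.3 61.1] 13.21 zmed 0.0221
side0.npz base 1788 [ 645.6 -161.1] [352.7 103.2] 5.17 zmed 0.0125
side0.npz ('hook', 1, 1) 53 [ 652.5 -112.9] [18.4 19. ] 13.38 zmed 0.0859
   a 34.2 54.0 b 35.3 53.2
side0.npz ('hook', 1, -1) 69 [ 664.8 -192.4] [20.4 17.3] 7.57 zmed 0.0861
   a 35.0 55.5 b -44.6 -27.4
side0.npz ('hook', -1, 1) 52 [ 545.4 -128.4] [17.3 21.2] 88.1 zmed 0.0862
   a -73.6 -53.8 b 34.7 53.8
side0.npz ('hook', -1, -1) 72 [ 557.8 -208. ] [19.1 16.2] 7.36 zmed 0.086
   a -72.5 -53.3 b -44.8 -28.6
side0.npz rim 402 [ 605.8 -160.3] [140.4  63.5] 8.11 zmed 0.0744
side0.npz pin 161 [ 441.2 -125.7] [19.5 51. ] 85.19 zmed 0.0784
  pin a -0.19345847798246418 -0.14331154425567033 b 0.0580320606671103 zmax 0.08248992683123685
side0.npz empty 543 [650.4  48. ] [ 65.1 139.7] 75.72 zmed 0.0226
side0.npz short 310 [657.  171.6] [94.4 63.6] 14.53 zmed 0.0226
```

Run:
```python
from h import *
H=np.zeros((22,28))
for n in("top0.npz","side0.npz"):
    c=load(n);P=cloud(c)[c["z_map"]>0]
    P=P[(P[:,0]>-.1)&(P[:,0]<1)&(P[:,1]>-.5)&(P[:,1]<.9)&(P[:,2]<1.2)]
    i=((P[:,0]+.1)/.05).astype(int).clip(0,21);j=((P[:,1]+.5)/.05).astype(int).clip(0,27)
    np.maximum.at(H,(i,j),P[:,2])
print("cm, cols y=-.5..+.9 step .05; rows x")
for i in range(22): print("%.2f"%(-.1+.05*i)," ".join("%3d"%round(h*100) for h in H[i]))
c=load("top0.npz");P=cloud(c)
for u,v in[(90,340),(40,355),(190,295),(150,300)]:print(u,v,P[v,u].round(3))
c=load("side0.npz");P=cloud(c)
for u,v in[(238,20),(246,120),(236,80),(252,188),(560,130),(570,180)]:print(u,v,P[v,u].round(3))
```

```text
cm, cols y=-.5..+.9 step .05; rows x
-0.10   0   0   0   0   0   0   0   0  31  36  36   0   0   0   0   0   0   0   0   0   0   0   0   0   0   0   0   0
-0.05   0   0   0   0   0   0   0   2  33  40  43   0   0   0   0   0   0   0   0   0   0   0   0   0   0   0   0   0
0.00   0   0   0   0   0   0   0   2  35  40  48  49   0   0   0   0   0   0   0   0   0   0   0   0   0   0   0   0
0.05   0   0   0   0   0   0   0   1  33  36  47  49  50  49   0   0   0   0   0   0   0   0   0   0   0   0   0   0
0.10   5   0   0   0   0   0   1   1   1   2   2   1   1   1   0   0   0   0   0   0   0   0   0   0   0   0   0   0
0.15  15   0   0   0   0   0   0   0   0   0   0   0   0   0   0   0   0   0   0   0   0   0  56  53   0   0   0   0
0.20  39   0   0   0   0   0   0   0   0   0   0   0   0   0   0   0   0   0   0   0   0   0  44  46  29   0   0   0
0.25  39   0   0   1   0   1   0   1   0   1   1   1  58  59   4  40   2   0   0   0   0   0   0   0  35  32   0   0
0.30  39   0   0   0   1   2   1   0   5   1   1   1  59  65  65  58   3   0   0   0   0   0   0   0   0   0   0   0
0.35  39
[... 1094 characters left out ...]
  2   3   3   2   2   2   0   0   0   0   0   0   0   0   0   0   0
0.85   0   0   0   0   2   3   3   2   6   5   2   2   3   3   3   2   1   0   0   0   0   0   0   0   0   0   0   0
0.90   0   0   0   0   2   3  18  27  28  28  27   2   2   2   3   2   1   0   0   0   0   0   0   0   9  19  16   0
0.95   0   0   0   0   2   9  29  31  31  31  30  26   2   2   2   2   0   0   0   0   0   0   0   0  16  25  25   0
90 340 [0.321 0.168 0.604]
40 355 [0.317 0.182 0.648]
190 295 [0.32  0.253 0.037]
150 300 [0.347 0.153 0.52 ]
238 20 [0.325 0.135 0.46 ]
246 120 [0.309 0.262 0.223]
236 80 [0.228 0.636 0.305]
252 188 [0.316 0.248 0.03 ]
560 130 [ 0.949 -0.108  0.265]
570 180 [ 1.54   0.59  -0.063]
```

Run:
```python
from bench import *
from h import *
t=load("top0.npz");s=load("side0.npz");w=camera("wrist");np.savez("wrist0.npz",**w)
a=cv2.resize(t["image"][250:400,0:240],(480,300));b=cv2.resize(s["image"][0:200,190:300],(320,582))
wi=cv2.resize(w["image"],(480,300))
o=np.zeros((600,800,3),np.uint8);o[:300,:480]=a;o[300:600,:480]=wi;o[:582,480:]=b
o=np.clip(o*1.6,0,255).astype(np.uint8);cv2.imwrite("pics/comp.png",o[:,:,::-1])
P=cloud(t)
for u in(0,10,25,60,90,120,140,170):print("top",u,[P[v,u].round(2).tolist() for v in(320,340,352,362)])
P=cloud(s)
for v in(0,15,30,45,60,90,120,150,180):print("side",v,[P[v,u].round(2).tolist() for u in(225,232,238,246,250)])
```

```text
top 0 [[0.17, 1.15, -0.75], [0.32, 0.26, 0.58], [0.32, 0.21, 0.65], [0.31, 0.21, 0.65]]
top 10 [[0.17, 1.11, -0.74], [0.31, 0.26, 0.57], [0.32, 0.2, 0.65], [0.31, 0.2, 0.65]]
top 25 [[0.17, 1.06, -0.74], [0.31, 0.26, 0.55], [0.32, 0.19, 0.65], [0.31, 0.19, 0.65]]
top 60 [[0.32, 0.26, 0.49], [0.11, 0.93, -0.74], [0.32, 0.17, 0.64], [0.31, 0.17, 0.64]]
top 90 [[0.33, 0.18, 0.58], [0.32, 0.17, 0.6], [0.31, 0.17, 0.6], [0.3, 0.17, 0.59]]
top 120 [[0.33, 0.15, 0.58], [0.32, 0.15, 0.59], [0.31, 0.15, 0.59], [0.3, 0.15, 0.58]]
top 140 [[0.33, 0.14, 0.57], [0.32, 0.14, 0.58], [0.31, 0.14, 0.58], [0.3, 0.14, 0.57]]
top 170 [[0.33, 0.13, 0.51], [0.31, 0.13, 0.51], [0.31, 0.11, 0.57], [0.04, 0.53, -0.74]]
side 0 [[0.3, 0.13, 0.5], [0.32, 0.13, 0.5], [0.33, 0.14, 0.5], [0.34, 0.15, 0.5], [0.13, 2.04, 0.73]]
side 15 [[0.3, 0.14, 0.47], [0.31, 0.13, 0.47], [0.33, 0.13, 0.47], [0.34, 0.15, 0.47], [0.35, 0.17, 0.47]]
side 30 [[0.29, 0.16, 0.44], [0.31, 0.14, 0.44], [0.32, 0.14, 0.44], [0.34, 0.16, 0.44], [0.14, 1.8, 0.53]]
side 45 [[-0.06, 2.05, 0.45], [0.22, 0.66, 0.42], [0.32, 0.16, 0.41], [0.32, 0.26, 0.41], [0.11, 2.04, 0.45]]
side 60 [[-0.07, 2.05, 0.35], [0.22, 0.65, 0.37], [0.3, 0.26, 0.38], [0.32, 0.26, 0.38], [0.1, 2.03, 0.36]]
side 90 [[-0.09, 2.06, 0.15], [0.21, 0.64, 0.27], [0.0, 2.05, 0.15], [0.32, 0.25, 0.3], [0.09, 2.04, 0.15]]
side 120 [[-0.11, 2.04, -0.06], [-0.06, 2.04, -0.06], [-0.01, 2.03, -0.06], [0.31, 0.26, 0.22], [0.32, 0.26, 0.22]]
side 150 [[-0.13, 2.04, -0.29], [-0.07, 2.04, -0.28], [-0.03, 2.04, -0.29], [0.03, 2.04, -0.28], [0.32, 0.26, 0.14]]
side 180 [[-0.15, 2.04, -0.53], [-0.09, 2.04, -0.53], [-0.05, 2.05, -0.53], [0.3, 0.26, 0.05], [0.31, 0.26, 0.05]]
```

View pics/comp.png

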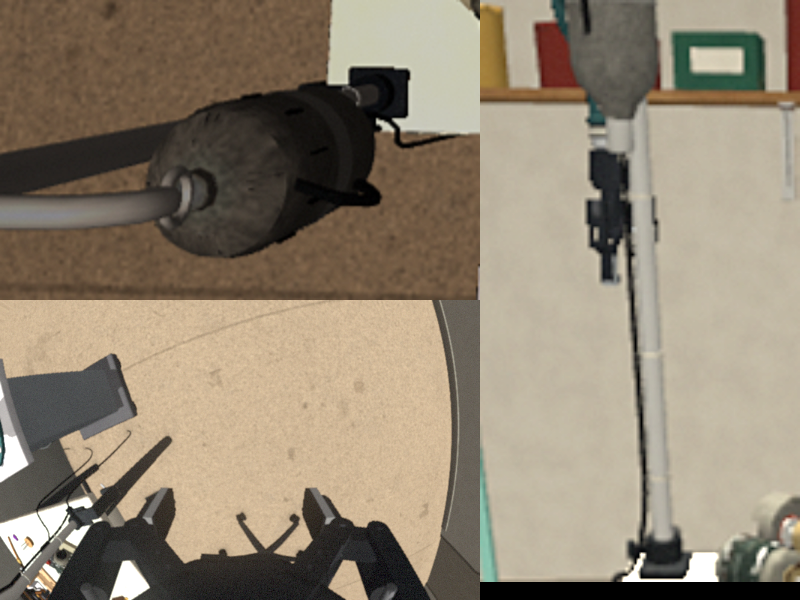

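The picture shows a vertical pole at about (0.315, 0.26) topped by a hook, with a motor hanging at about (0.315, 0.155), z 0.37 to 0.65. It stands between the arm and the work, so the arm must pass over it. I'll raise first and learn the arm's geometry from the readings.

Request:
{"name": "jog_arm", "arguments": {
  "targets": [
    {"linear": [0,0,-0.04],"rotation": [0,0,0],"hand": 0.0854},
    {"linear": [0,0,-0.04],"rotation": [0,0,0],"hand": 0.0854},
    {"linear": [0,0,-0.04],"rotation": [0,0,0],"hand": 0.0854},
    {"linear": [0,0,-0.04],"rotation": [0,0,0],"hand": 0.0854},
    {"linear": [0,0,-0.04],"rotation": [0,0,0],"hand": 0.0854}
  ]
}}

```text
time: 0.65
ee_pos: [0.2305, 0.6869, 0.4326]
eef_rot: [-180.0, 0.0, 161.4]
ft_force: [0.1, 0.0, 0.3]
grip_width: 1.005
grip_force: 0.0
```

Run:
```python
from bench import *
s=sense();print(s["q"].round(2),s["ee_pos"].round(4),s["eef_rot"].round(2))
```

```text
[-77.34  25.97   3.68  78.36  -1.66  75.76  -2.17] [0.2305 0.6869 0.4326] [-179.96    0.    161.45]
```

Request:
{"name": "jog_arm", "arguments": {
  "targets": [
    {"linear": [0,0,-0.04],"rotation": [0,0,0],"hand": 0.0854},
    {"linear": [0,0,-0.04],"rotation": [0,0,0],"hand": 0.0854},
    {"linear": [0,0,-0.04],"rotation": [0,0,0],"hand": 0.0854},
    {"linear": [0,0,-0.04],"rotation": [0,0,0],"hand": 0.0854},
    {"linear": [0,0,-0.04],"rotation": [0,0,0],"hand": 0.0854}
  ]
}}

```text
time: 1.15
ee_pos: [0.2305, 0.6869, 0.6327]
eef_rot: [-180.0, 0.0, 161.4]
ft_force: [0.7, -0.6, 0.1]
grip_width: 0.997
grip_force: 0.0
```

Run:
```python
from bench import *
import numpy as np
from scipy.optimize import least_squares
s=sense();print(s["q"].round(2),s["ee_pos"].round(4),s["eef_rot"].round(2))
```

```text
[-77.45  25.28   4.63  54.61  -2.01 100.21  -2.16] [0.2305 0.6869 0.6327] [-179.97    0.    161.45]
```

Request:
{"name": "jog_arm", "arguments": {
  "targets": [
    {"linear": [-0.0377,-0.0294,0],"rotation": [0,0,0],"hand": 0.0854},
    {"linear": [-0.0377,-0.0294,0],"rotation": [0,0,0],"hand": 0.0854},
    {"linear": [-0.0377,-0.0294,0],"rotation": [0,0,0],"hand": 0.0854},
    {"linear": [-0.0377,-0.0294,0],"rotation": [0,0,0],"hand": 0.0854},
    {"linear": [-0.0377,-0.0294,0],"rotation": [0,0,0],"hand": 0.0854},
    {"linear": [-0.0377,-0.0294,0],"rotation": [0,0,0],"hand": 0.0854},
    {"linear": [-0.0377,-0.0294,0],"rotation": [0,0,0],"hand": 0.0854},
    {"linear": [-0.0377,-0.0294,0],"rotation": [0,0,0],"hand": 0.0854}
  ]
}}

```text
time: 1.95
ee_pos: [0.4424, 0.3663, 0.6311]
eef_rot: [-180.0, -0.0, 161.5]
ft_force: [1.0, 1.0, -0.0]
grip_width: 1.003
grip_force: 0.0
```

Request:
{"name": "jog_arm", "arguments": {
  "targets": [
    {"linear": [-0.0377,-0.0294,0],"rotation": [0,0,0],"hand": 0.0854},
    {"linear": [-0.0377,-0.0294,0],"rotation": [0,0,0],"hand": 0.0854},
    {"linear": [-0.0377,-0.0294,0],"rotation": [0,0,0],"hand": 0.0854},
    {"linear": [-0.0377,-0.0294,0],"rotation": [0,0,0],"hand": 0.0854},
    {"linear": [-0.0377,-0.0294,0],"rotation": [0,0,0],"hand": 0.0854},
    {"linear": [-0.0377,-0.0294,0],"rotation": [0,0,0],"hand": 0.0854},
    {"linear": [-0.0377,-0.0294,0],"rotation": [0,0,0],"hand": 0.0854},
    {"linear": [-0.0377,-0.0294,0],"rotation": [0,0,0],"hand": 0.0854},
    {"linear": [0,0,0],"rotation": [0,0,-0.082],"hand": 0.0854}
  ]
}}

```text
time: 2.85
ee_pos: [0.6548, 0.0407, 0.6294]
eef_rot: [-179.6, -0.0, 165.5]
ft_force: [-0.1, -0.9, 0.4]
grip_width: 0.998
grip_force: 0.0
```

Request:
{"name": "jog_arm", "arguments": {
  "targets": [
    {"linear": [0,0,0.045],"rotation": [0,0,0],"hand": 0.0854},
    {"linear": [0,0,0.045],"rotation": [0,0,0],"hand": 0.0854},
    {"linear": [0,0,0.045],"rotation": [0,0,0],"hand": 0.0854},
    {"linear": [0,0,0.045],"rotation": [0,0,0],"hand": 0.0854},
    {"linear": [0,0,0.045],"rotation": [0,0,0],"hand": 0.0854},
    {"linear": [0,0,0.045],"rotation": [0,0,0],"hand": 0.0854},
    {"linear": [0,0,0.045],"rotation": [0,0,0],"hand": 0.0854},
    {"linear": [0,0,0.045],"rotation": [0,0,0],"hand": 0.0854},
    {"linear": [0,0,0.045],"rotation": [0,0,0],"hand": 0.0854}
  ]
}}

```text
time: 3.75
ee_pos: [0.6525, 0.0497, 0.2245]
eef_rot: [180.0, -0.0, 166.2]
ft_force: [1.0, 0.2, 0.3]
grip_width: 1.004
grip_force: 0.0
```

Run:
```python
from bench import *
import numpy as np,cv2
s=sense();print(s["time"],s["q"].round(2),s["ee_pos"].round(4),s["eef_rot"].round(2),s["ft_force"])
w=camera("wrist");np.savez("wrist1.npz",**w);print(w["fx"],w["fy"],w["cx"],w["cy"],w["T"].round(3).tolist())
im=w["image"];cv2.imwrite("pics/w1.png",im[:,:,::-1])
```

```text
3.75 [-21.31  30.22  18.93 102.73 -12.48  49.1   79.61] [0.6525 0.0497 0.2245] [179.99  -0.   166.16] [0.97370185 0.23119337 0.3148511 ]
309.70691628693146 309.70691628693146 318.03776225633186 194.8497140180883 [[0.239, 0.924, 0.299, 0.576], [0.971, -0.228, -0.073, 0.068], [0.001, 0.308, -0.951, 0.367], [0.0, 0.0, 0.0, 1.0]]
```

View pics/w1.png

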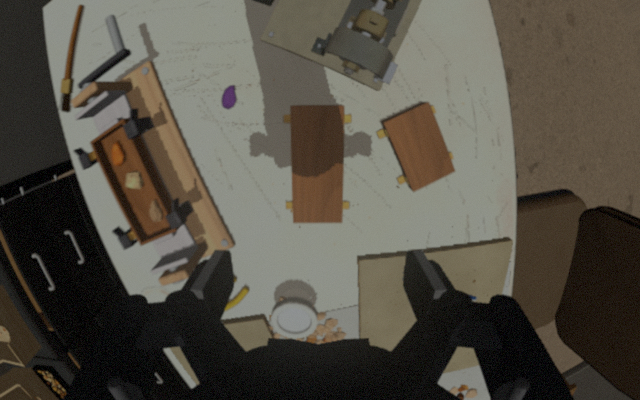

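The wrist view has the long tray at about (318,163), square to the fingers and midway between them, with the short tray at (417,146), clear of the right finger. I'll measure both from here.

```bash
cat >> h.py <<'E'
def fish(c):
    v,u=np.mgrid[:400,:640].astype(float);a=(u-c["cx"])/c["fx"];b=(v-c["cy"])/c["fy"];t=np.hypot(a,b)+1e-9
    k=np.tan(np.minimum(t,1.5))/t; d=np.stack([a*k,b*k,np.ones_like(a)],-1)
    return c["T"][:3,3]+(d*c["z_map"][...,None])@c["T"][:3,:3].T
def rect(P,m,t):
    q=P[m].astype(np.float32)
    if len(q)<15: print(t,len(q));return
    r=cv2.minAreaRect(q[:,:2]*1000);print(t,len(q),np.round(r[0],1),np.round(r[1],1),round(r[2],2),"z",np.median(q[:,2]).round(4))
def stand(P,ok,o=(.6104,-.1588),th=7.86):
    th=np.radians(th);e=np.array([np.cos(th),np.sin(th)]);f=np.array([-e[1],e[0]])
    a=(P[...,:2]-o)@e;b=(P[...,:2]-o)@f;z=P[...,2]
    for sa in(1,-1):
        for sb in(1,-1):
            m=ok&(z>.081)&(z<.093)&(abs(a-sa*.054)<.022)&(abs(b-sb*.0405)<.014)
            if m.sum()>5: print("hook",sa,sb,m.sum(),"a",(np.percentile(a[m],[1,99])*1e3).round(1),"b",(np.percentile(b[m],[1,99])*1e3).round(1),"want a 39..61,-69..-47 |b| 32.5..48.5")
    m=ok&(z>.06)&(z<.09)&(a<-.15)&(abs(b-.058)<.012)&(a>-.2)
    if m.sum()>5: print("pin a",(np.percentile(a[m],[1,99])*1e3).round(1),"b",(np.percentile(b[m],[1,99])*1e3).round(1),"top z",np.percentile(z[m],97).round(4),"want end -189 b 52..64")
    return a,b
E
python3 - <<'E'
from h import *
c=load("wrist1.npz");P=fish(c);ok=c["z_map"]>0;x,y,z=[P[...,i] for i in range(3)]
rect(P,ok&(z>.018)&(z<.026)&(x>.56)&(x<.75)&(y>-.01)&(y<.105),"empty")
stand(P,ok)
E
```

```text
empty 6156 [650.3  48.4] [ 60.2 138.9] 76.16 z 0.0223
hook 1 1 278 a [32.7 58.8] b [32.8 51.6] want a 39..61,-69..-47 |b| 32.5..48.5
hook 1 -1 193 a [32.8 59.5] b [-49.2 -31.7] want a 39..61,-69..-47 |b| 32.5..48.5
hook -1 1 280 a [-74.6 -48.3] b [32.8 51.1] want a 39..61,-69..-47 |b| 32.5..48.5
hook -1 -1 197 a [-74.6 -48. ] b [-50.5 -32. ] want a 39..61,-69..-47 |b| 32.5..48.5
pin a [-189.2 -150.5] b [52.4 64. ] top z 0.082 want end -189 b 52..64
```

Request:
{"name": "jog_arm", "arguments": {
  "targets": [
    {"linear": [0.001,-0.0015,0.04],"rotation": [0,0,0],"hand": 0.0854},
    {"linear": [0,0,0.045],"rotation": [0,0,0],"hand": 0.0854},
    {"linear": [0,0,0.045],"rotation": [0,0,0],"hand": 0.0854},
    {"linear": [0,0,0.04],"rotation": [0,0,0],"hand": 0.0854},
    {"linear": [0,0,0.03],"rotation": [0,0,0],"hand": 0.0854},
    {"linear": [0,0,0.015],"rotation": [0,0,0],"hand": 0.0854},
    {"linear": [0,0,0.008],"rotation": [0,0,0],"hand": 0.0854},
    {"linear": [0,0,0],"rotation": [0,0,0],"hand": 0.0854}
  ]
}}

```text
time: 4.6
ee_pos: [0.652, 0.0483, 0.0035]
eef_rot: [180.0, 0.0, 166.1]
ft_force: [0.1, 0.3, 0.7]
grip_width: 0.997
grip_force: 0.0
```

Request:
{"name": "jog_arm", "arguments": {
  "targets": [
    {"linear": [0,0,0],"rotation": [0,0,0],"hand": 0.05},
    {"linear": [0,0,0],"rotation": [0,0,0],"hand": 0.05},
    {"linear": [0,0,0],"rotation": [0,0,0],"hand": 0.05},
    {"linear": [0,0,0],"rotation": [0,0,0],"hand": 0.05},
    {"linear": [0,0,0],"rotation": [0,0,0],"hand": 0.05},
    {"linear": [0,0,0],"rotation": [0,0,0],"hand": 0.05}
  ]
}}

```text
time: 5.2
ee_pos: [0.6532, 0.0483, 0.0056]
eef_rot: [179.9, 0.2, 166.1]
ft_force: [-1.1, -0.1, 5.2]
grip_width: 0.681
grip_force: 66.2
```

Request:
{"name": "jog_arm", "arguments": {
  "targets": [
    {"linear": [0,0,-0.03],"rotation": [0,0,0],"hand": 0.05},
    {"linear": [0,0,-0.04],"rotation": [0,0,0],"hand": 0.05},
    {"linear": [0,0,-0.04],"rotation": [0,0,0],"hand": 0.05},
    {"linear": [0,0,-0.04],"rotation": [0,0,0],"hand": 0.05},
    {"linear": [0,0,-0.04],"rotation": [0,0,0],"hand": 0.05}
  ]
}}

```text
time: 5.7
ee_pos: [0.651, 0.0483, 0.1956]
eef_rot: [180.0, 0.0, 166.1]
ft_force: [0.6, 0.5, -1.6]
grip_width: 0.683
grip_force: 65.4
```

Request:
{"name": "jog_arm", "arguments": {
  "targets": [
    {"linear": [0.0022,-0.0437,0],"rotation": [0,0,0],"hand": 0.05},
    {"linear": [0.0022,-0.0437,0],"rotation": [0,0,0],"hand": 0.05},
    {"linear": [0.0022,-0.0437,0],"rotation": [0,0,0],"hand": 0.05},
    {"linear": [0.0022,-0.0437,0],"rotation": [0,0,0],"hand": 0.05},
    {"linear": [0.0022,-0.0437,0],"rotation": [0,0,0],"hand": 0.05},
    {"linear": [0,0,0],"rotation": [0,0,-0.126],"hand": 0.05},
    {"linear": [0,0,0],"rotation": [0,0,-0.126],"hand": 0.05},
    {"linear": [0,0,0],"rotation": [0,0,-0.127],"hand": 0.05},
    {"linear": [0,0,0],"rotation": [0,0,0],"hand": 0.05},
    {"linear": [0,0,0],"rotation": [0,0,0],"hand": 0.05}
  ]
}}

```text
time: 6.7
ee_pos: [0.5884, -0.1613, 0.1937]
eef_rot: [180.0, 0.0, -172.3]
ft_force: [-0.3, 0.7, -0.8]
grip_width: 0.686
grip_force: 65.4
```

```bash
cat > look.py <<'E'
from bench import *
from h import *
import sys
s=sense();print(s["time"],s["q"].round(1),s["ee_pos"].round(4),s["eef_rot"].round(2),s["ft_force"].round(1),s["grip_width"],s["grip_force"])
for n in("wrist","top","side"):
    c=camera(n);np.savez(f"{n}_{sys.argv[1]}.npz",**c);cv2.imwrite(f"pics/{n}_{sys.argv[1]}.png",c["image"][:,:,::-1])
    P=fish(c) if n=="wrist" else cloud(c);ok=c["z_map"]>0
    print(n);a,b=stand(P,ok);z=P[...,2];h=cv2.cvtColor(c["image"],cv2.COLOR_RGB2HSV)
    wood=(h[...,0]<16)&(h[...,1]>120)&(h[...,2]>40)
    m=ok&wood&(abs(a)<.12)&(abs(b)<.06)&(z>float(sys.argv[2])+.016)&(z<float(sys.argv[2])+.028)
    q=np.stack([a,b,z],-1);rect(q,m,"capping tray in stand frame mm")
E
python3 look.py 2 0.197
```

```text
6.7 [  2.2  28.6  12.4 109.7  -8.8  42.6 117.3] [ 0.5884 -0.1613  0.1937] [ 1.800e+02  3.000e-02 -1.723e+02] [-0.3  0.7 -0.8] 0.6861908154005604 65.37684291601181
wrist
pin a [-187.9 -150.6] b [51.2 62.7] top z 0.0821 want end -189 b 52..64
capping tray in stand frame mm 0
top
hook 1 1 69 a [34.5 61. ] b [33.9 50.6] want a 39..61,-69..-47 |b| 32.5..48.5
hook -1 1 90 a [-71.9 -46.9] b [33.1 50. ] want a 39..61,-69..-47 |b| 32.5..48.5
capping tray in stand frame mm 5
side
hook 1 1 63 a [33.1 57.6] b [32.  49.6] want a 39..61,-69..-47 |b| 32.5..48.5
hook 1 -1 80 a [32.4 59. ] b [-51.4 -33.6] want a 39..61,-69..-47 |b| 32.5..48.5
hook -1 1 62 a [-75.4 -50. ] b [31.8 49.9] want a 39..61,-69..-47 |b| 32.5..48.5
hook -1 -1 86 a [-75.8 -49.9] b [-51.  -32.4] want a 39..61,-69..-47 |b| 32.5..48.5
pin a [-189.5 -150.3] b [50.2 60.2] top z 0.0816 want end -189 b 52..64
capping tray in stand frame mm 0
```

View pics/wrist_2.png

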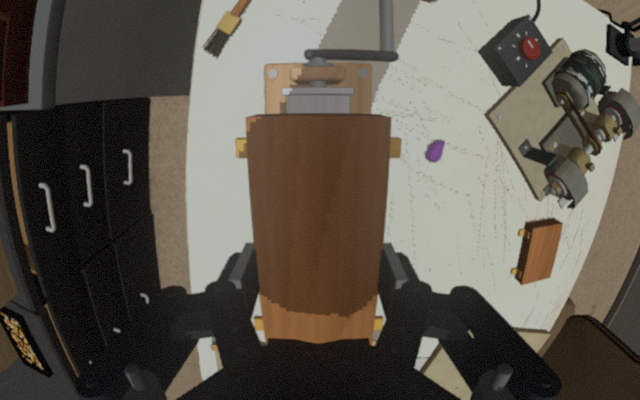

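The wrist view shows the tray held square, with the stand and crank (at (350,55)) behind it. I'll re-measure with the right height band.

Run:
```python
from h import *
th=np.radians(7.86);e=np.array([np.cos(th),np.sin(th)]);f=np.array([-e[1],e[0]])
for n in("wrist","top","side"):
    c=load(f"{n}_2.npz");P=fish(c) if n=="wrist" else cloud(c);ok=c["z_map"]>0
    h=cv2.cvtColor(c["image"],cv2.COLOR_RGB2HSV);wood=(h[...,0]<16)&(h[...,1]>110)&(h[...,2]>35)
    d=P[...,:2]-np.array([.6104,-.1588]);q=np.stack([d@e,d@f,P[...,2]],-1)
    near=ok&wood&(abs(q[...,0])<.13)&(abs(q[...,1])<.07)&(q[...,2]>.15)&(q[...,2]<.23)
    print(n,np.percentile(q[...,2][near],[5,50,95]).round(4),(np.percentile(q[...,0][near],[.5,99.5])*1e3).round(1),(np.percentile(q[...,1][near],[.5,99.5])*1e3).round(1))
    rect(q,near&(q[...,2]>.203)&(q[...,2]<.219),n)
```

```text
wrist [0.2095 0.2105 0.2115] [-93.9  23.2] [-29.1  28.7]
wrist 26774 [-33.   -0.1] [ 59.9 122.8] 89.89 z 0.2105
top [0.1965 0.2098 0.2122] [-74.3  47.9] [ 3.2 40.1]
top 302 [ 0.4 26.7] [ 27.6 103.7] 76.77 z 0.2099
side [0.1907 0.2073 0.2108] [-94.5  44.8] [-31.5  24. ]
side 835 [-24.3  -3.2] [141.   57.4] 0.34 z 0.2103
```

Request:
{"name": "jog_arm", "arguments": {
  "targets": [
    {"linear": [0,0,0.03],"rotation": [0,0,0],"hand": 0.05},
    {"linear": [0,0,0.03],"rotation": [0,0,0],"hand": 0.05},
    {"linear": [0,0,0.025],"rotation": [0,0,0],"hand": 0.05},
    {"linear": [0,0,0.015],"rotation": [0,0,0],"hand": 0.05},
    {"linear": [0,0,0.008],"rotation": [0,0,0],"hand": 0.05},
    {"linear": [0,0,0],"rotation": [0,0,0],"hand": 0.05}
  ]
}}

```text
time: 7.45
ee_pos: [0.5883, -0.1611, 0.0846]
eef_rot: [180.0, -0.1, -172.1]
ft_force: [0.1, 0.7, -1.7]
grip_width: 0.679
grip_force: 65.4
```

```bash
python3 look.py 3 0.079
```

```text
7.45 [  4.4  37.2   9.5 113.1 -11.3  30.6 119.7] [ 0.5883 -0.1611  0.0846] [ 1.7998e+02 -7.0000e-02 -1.7214e+02] [ 0.1  0.7 -1.7] 0.6792003597471982 65.3772845864296
wrist
hook 1 1 41 a [32.1 44.2] b [34.1 39.6] want a 39..61,-69..-47 |b| 32.5..48.5
hook 1 -1 43 a [32.1 44.5] b [-39.7 -33.6] want a 39..61,-69..-47 |b| 32.5..48.5
hook -1 1 1174 a [-75.8 -48.9] b [33.7 49.7] want a 39..61,-69..-47 |b| 32.5..48.5
hook -1 -1 1203 a [-75.7 -49. ] b [-50.5 -33.8] want a 39..61,-69..-47 |b| 32.5..48.5
pin a [-155.1 -150.1] b [51.2 62.1] top z 0.0819 want end -189 b 52..64
capping tray in stand frame mm 26802 [-33.    0.1] [122.9  60.3] 0.07 z 0.1014
top
hook 1 1 103 a [32.6 61. ] b [30.1 50.4] want a 39..61,-69..-47 |b| 32.5..48.5
capping tray in stand frame mm 195 [28.  16.7] [27.5 42.3] 89.41 z 0.1019
side
hook 1 -1 123 a [32.2 58.7] b [-51.1 -28.9] want a 39..61,-69..-47 |b| 32.5..48.5
hook -1 -1 207 a [-75.3 -33.4] b [-51.4 -28.4] want a 39..61,-69..-47 |b| 32.5..48.5
pin a [-189.6 -150.2] b [50.  59.7] top z 0.0817 want end -189 b 52..64
capping tray in stand frame mm 990 [-24.1  -2.9] [139.6  59.6] 0.51 z 0.1029
```

Request:
{"name": "jog_arm", "arguments": {
  "targets": [
    {"linear": [0,0,0.0015],"rotation": [0,0,0],"hand": 0.05},
    {"linear": [0,0,0.0015],"rotation": [0,0,0],"hand": 0.05},
    {"linear": [0,0,0],"rotation": [0,0,0],"hand": 0.05}
  ]
}}

```text
time: 7.9
ee_pos: [0.5887, -0.1613, 0.0826]
eef_rot: [-180.0, 0.0, -172.1]
ft_force: [-0.0, 0.1, -2.0]
grip_width: 0.682
grip_force: 65.4
```

Request:
{"name": "jog_arm", "arguments": {
  "targets": [
    {"linear": [-0.003,0,0],"rotation": [0,0,0],"hand": 0.05},
    {"linear": [-0.003,0,0],"rotation": [0,0,0],"hand": 0.05},
    {"linear": [-0.003,0,0],"rotation": [0,0,0],"hand": 0.05},
    {"linear": [-0.003,0,0],"rotation": [0,0,0],"hand": 0.05}
  ]
}}

```text
time: 8.3
ee_pos: [0.6009, -0.1595, 0.0823]
eef_rot: [-180.0, 0.0, -172.1]
ft_force: [-0.4, -0.9, -1.5]
grip_width: 0.681
grip_force: 65.4
```

Request:
{"name": "jog_arm", "arguments": {
  "targets": [
    {"linear": [0,0,0.0015],"rotation": [0,0,0],"hand": 0.05},
    {"linear": [-0.002,0,0],"rotation": [0,0,0],"hand": 0.05},
    {"linear": [-0.002,0,0],"rotation": [0,0,0],"hand": 0.05},
    {"linear": [-0.002,0,0],"rotation": [0,0,0],"hand": 0.05},
    {"linear": [-0.002,0,0],"rotation": [0,0,0],"hand": 0.05},
    {"linear": [0,0,0],"rotation": [0,0,0],"hand": 0.05}
  ]
}}

```text
time: 8.9
ee_pos: [0.6088, -0.1584, 0.0808]
eef_rot: [-180.0, 0.0, -172.1]
ft_force: [-0.7, 1.0, -2.1]
grip_width: 0.687
grip_force: 65.4
```

```bash
python3 look.py 4 0.076
```

```text
8.9 [  3.8  38.5   9.6 110.7 -11.4  31.6 119. ] [ 0.6088 -0.1584  0.0808] [-1.8000e+02  2.0000e-02 -1.7212e+02] [-0.7  1.  -2.1] 0.6874009357247092 65.3801679611206
wrist
hook 1 1 175 a [41.8 58.4] b [32.7 39. ] want a 39..61,-69..-47 |b| 32.5..48.5
hook 1 -1 178 a [42.1 58.1] b [-39.1 -32.7] want a 39..61,-69..-47 |b| 32.5..48.5
hook -1 1 1343 a [-75.2 -49.3] b [30.3 49.3] want a 39..61,-69..-47 |b| 32.5..48.5
hook -1 -1 1402 a [-75.1 -48.6] b [-50.3 -33. ] want a 39..61,-69..-47 |b| 32.5..48.5
capping tray in stand frame mm 27157 [-12.6   0.1] [ 60.4 122.7] 89.99 z 0.0975
top
hook 1 1 91 a [40.4 61.6] b [30.3 48.9] want a 39..61,-69..-47 |b| 32.5..48.5
capping tray in stand frame mm 97 [83.2 16.4] [28.7 79. ] 71.71 z 0.0968
side
hook 1 -1 163 a [32.4 65.1] b [-50.9 -27.9] want a 39..61,-69..-47 |b| 32.5..48.5
hook -1 1 13 a [-75.5 -71.4] b [27.6 49.4] want a 39..61,-69..-47 |b| 32.5..48.5
hook -1 -1 199 a [-74.5 -33.1] b [-51.7 -27.3] want a 39..61,-69..-47 |b| 32.5..48.5
pin a [-189.5 -150.3] b [50.4 60.1] top z 0.0816 want end -189 b 52..64
capping tray in stand frame mm 916 [-4.8 -1.4] [140.5  61.6] 1.34 z 0.0976
```

Request:
{"name": "jog_arm", "arguments": {
  "targets": [
    {"linear": [-0.001,0,0.0003],"rotation": [0,0,0],"hand": 0.05},
    {"linear": [-0.001,0,0],"rotation": [0,0,0],"hand": 0.05},
    {"linear": [0,0,0],"rotation": [0,0,0],"hand": 0.05}
  ]
}}

```text
time: 9.35
ee_pos: [0.609, -0.1585, 0.0806]
eef_rot: [180.0, -0.1, -172.1]
ft_force: [-2.9, -0.2, 2.4]
grip_width: 0.682
grip_force: 65.8
```

Request:
{"name": "jog_arm", "arguments": {
  "targets": [
    {"linear": [-0.001,0,0],"rotation": [0,0,0],"hand": 0.05},
    {"linear": [0,0,0],"rotation": [0,0,0],"hand": 0.05}
  ]
}}

```text
time: 9.55
ee_pos: [0.609, -0.1585, 0.0806]
eef_rot: [179.9, -0.2, -172.2]
ft_force: [-5.5, -0.7, 5.6]
grip_width: 0.683
grip_force: 66.1
```

Request:
{"name": "jog_arm", "arguments": {
  "targets": [
    {"linear": [-0.001,0,0],"rotation": [0,0,0],"hand": 0.05},
    {"linear": [0,0,0],"rotation": [0,0,0],"hand": 0.05}
  ]
}}

```text
time: 9.75
ee_pos: [0.609, -0.1585, 0.0805]
eef_rot: [179.9, -0.3, -172.2]
ft_force: [-7.2, 0.0, 7.9]
grip_width: 0.681
grip_force: 66.3
```

```bash
python3 look.py 5 0.076
python3 - <<'E'
import cv2,numpy as np
w=cv2.imread("pics/wrist_5.png");s=cv2.imread("pics/side_5.png")
a=cv2.resize(w[60:320,200:440],(480,520));b=cv2.resize(s[205:305,300:460],(800-480,200),interpolation=cv2.INTER_CUBIC)
t=cv2.resize(cv2.imread("pics/top_5.png")[70:260,350:460],(185*320//320,320))
o=np.zeros((520,800,3),np.uint8);o[:,:480]=a;o[:200,480:]=b;o[200:520,480:665]=t
cv2.imwrite("pics/c5.png",np.clip(o*1.5,0,255).astype(np.uint8))
E
```

```text
9.75 [  3.7  38.7   9.7 110.5 -11.4  32.2 118.9] [ 0.609  -0.1585  0.0805] [ 179.92   -0.35 -172.16] [-7.2  0.   7.9] 0.6808704282147804 66.25890165567398
wrist
hook 1 1 173 a [41.9 59. ] b [32.4 38.7] want a 39..61,-69..-47 |b| 32.5..48.5
hook 1 -1 169 a [41.9 58.7] b [-38.9 -32.7] want a 39..61,-69..-47 |b| 32.5..48.5
hook -1 1 1338 a [-75.2 -49. ] b [32.4 49.3] want a 39..61,-69..-47 |b| 32.5..48.5
hook -1 -1 1370 a [-75.  -49.1] b [-50.3 -31.8] want a 39..61,-69..-47 |b| 32.5..48.5
capping tray in stand frame mm 27205 [-12.   -0.1] [123.5  60.3] 0.16 z 0.0973
top
hook 1 1 82 a [42.  61.3] b [30.3 49. ] want a 39..61,-69..-47 |b| 32.5..48.5
capping tray in stand frame mm 67 [86.5 16.8] [28.2 74.8] 69.08 z 0.0962
side
hook 1 -1 159 a [32.2 65.3] b [-50.6 -27.7] want a 39..61,-69..-47 |b| 32.5..48.5
hook -1 1 13 a [-75.5 -69.6] b [30.3 48.2] want a 39..61,-69..-47 |b| 32.5..48.5
hook -1 -1 200 a [-74.7 -33.4] b [-51.3 -27.7] want a 39..61,-69..-47 |b| 32.5..48.5
pin a [-189.6 -150.2] b [50.1 60.1] top z 0.0818 want end -189 b 52..64
capping tray in stand frame mm 911 [-26.3  -1.6] [ 60.8 184.3] 89.75 z 0.0974
```

View pics/c5.png

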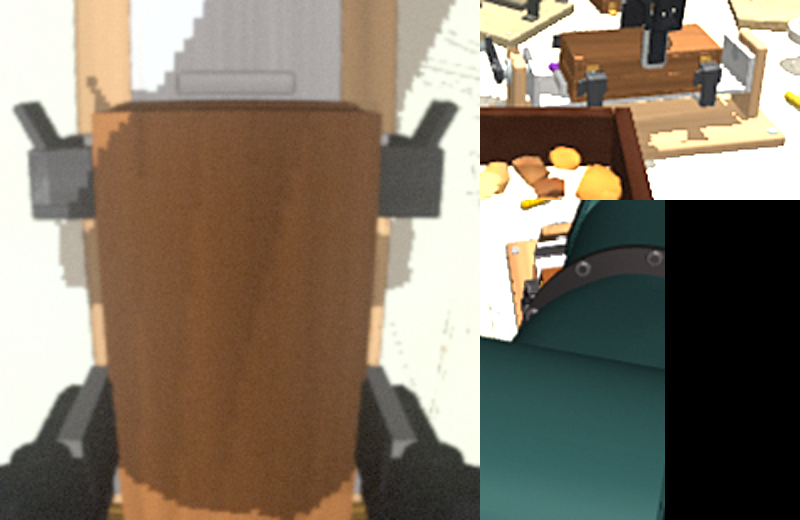

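The crop shows both crank-side ears already under their hooks (hooks at about (70,175) and (400,175)), and by measurement the tray is 1 to 2 mm short of home. I'll take off the vertical load and see whether it slides on.

Request:
{"name": "jog_arm", "arguments": {
  "targets": [
    {"linear": [0,0,-0.001],"rotation": [0,0,0],"hand": 0.05},
    {"linear": [0,0,-0.001],"rotation": [0,0,0],"hand": 0.05},
    {"linear": [0,0,0],"rotation": [0,0,0],"hand": 0.05}
  ]
}}

```text
time: 10.2
ee_pos: [0.6092, -0.1584, 0.0813]
eef_rot: [179.9, -0.3, -172.1]
ft_force: [-5.2, -1.5, -2.1]
grip_width: 0.687
grip_force: 65.4
```

Request:
{"name": "jog_arm", "arguments": {
  "targets": [
    {"linear": [-0.001,0,-0.001],"rotation": [0,0,0],"hand": 0.05},
    {"linear": [-0.001,0,0],"rotation": [0,0,0],"hand": 0.05},
    {"linear": [0,0,0],"rotation": [0,0,0],"hand": 0.05}
  ]
}}

```text
time: 10.5
ee_pos: [0.6092, -0.1583, 0.0819]
eef_rot: [179.9, -0.6, -172.1]
ft_force: [-7.8, -1.5, -1.7]
grip_width: 0.687
grip_force: 65.7
```

Request:
{"name": "jog_arm", "arguments": {
  "targets": [
    {"linear": [-0.0015,0,0.0005],"rotation": [0,0,0],"hand": 0.05},
    {"linear": [-0.0015,0,0.0005],"rotation": [0,0,0],"hand": 0.05},
    {"linear": [0,0,0],"rotation": [0,0,0],"hand": 0.05}
  ]
}}

```text
time: 10.8
ee_pos: [0.6093, -0.1583, 0.0816]
eef_rot: [179.8, -0.9, -172.2]
ft_force: [-14.1, -1.7, 7.4]
grip_width: 0.685
grip_force: 66.7
```

```bash
python3 look.py 6 0.076 | grep -E "^[0-9]|wrist|tray|hook|side"
```

```text
10.8 [  3.6  38.8   9.9 110.  -11.2  33.  118.7] [ 0.6093 -0.1583  0.0816] [ 179.81   -0.88 -172.15] [-14.1  -1.7   7.4] 0.6852522216485387 66.66684329509735
wrist
hook 1 1 181 a [41.9 59. ] b [32.6 39. ] want a 39..61,-69..-47 |b| 32.5..48.5
hook 1 -1 177 a [41.7 58.7] b [-39.1 -32.7] want a 39..61,-69..-47 |b| 32.5..48.5
hook -1 1 1270 a [-75.2 -48.8] b [33.  49.4] want a 39..61,-69..-47 |b| 32.5..48.5
hook -1 -1 1309 a [-75. -49.] b [-50.5 -33.4] want a 39..61,-69..-47 |b| 32.5..48.5
capping tray in stand frame mm 27093 [-12.6  -0. ] [ 60.3 121.4] 89.97 z 0.0986
hook 1 1 64 a [43.5 66.5] b [30.5 49.3] want a 39..61,-69..-47 |b| 32.5..48.5
capping tray in stand frame mm 37 [86.3 17.2] [14.4 66. ] 69.59 z 0.096
side
hook 1 -1 160 a [32.5 65.5] b [-50.7 -28. ] want a 39..61,-69..-47 |b| 32.5..48.5
hook -1 1 12 a [-75.8 -69.9] b [43.5 48.7] want a 39..61,-69..-47 |b| 32.5..48.5
hook -1 -1 193 a [-74.5 -33.2] b [-50.6 -27.2] want a 39..61,-69..-47 |b| 32.5..48.5
capping tray in stand frame mm 935 [-4.2 -1.2] [139.2  61.8] 0.14 z 0.0984
```

The tray doesn't move at 14 N along x with the vertical load off, so it is at its stop. I'll unload, release and lift.

Request:
{"name": "jog_arm", "arguments": {
  "targets": [
    {"linear": [0.003,0,0.0005],"rotation": [0,0,0],"hand": 0.05},
    {"linear": [0.0015,0,0],"rotation": [0,0,0],"hand": 0.05},
    {"linear": [0,0,0],"rotation": [0,0,0],"hand": 0.05}
  ]
}}

```text
time: 11.25
ee_pos: [0.6092, -0.1583, 0.0815]
eef_rot: [179.9, -0.4, -172.1]
ft_force: [-7.2, -1.7, 2.6]
grip_width: 0.68
grip_force: 66.1
```

Request:
{"name": "jog_arm", "arguments": {
  "targets": [
    {"linear": [0,0,0],"rotation": [0,0,0],"hand": 0.0854},
    {"linear": [0,0,0],"rotation": [0,0,0],"hand": 0.0854},
    {"linear": [0,0,0],"rotation": [0,0,0],"hand": 0.0854},
    {"linear": [0,0,0],"rotation": [0,0,0],"hand": 0.0854}
  ]
}}

```text
time: 11.65
ee_pos: [0.6143, -0.1577, 0.0824]
eef_rot: [-180.0, 0.1, -172.1]
ft_force: [-0.5, 0.1, -0.4]
grip_width: 0.997
grip_force: 0.0
```

Request:
{"name": "jog_arm", "arguments": {
  "targets": [
    {"linear": [0,0,-0.02],"rotation": [0,0,0],"hand": 0.0854},
    {"linear": [0,0,-0.04],"rotation": [0,0,0],"hand": 0.0854},
    {"linear": [0,0,-0.04],"rotation": [0,0,0],"hand": 0.0854},
    {"linear": [0,0,-0.04],"rotation": [0,0,0],"hand": 0.0854},
    {"linear": [0.04,0,0],"rotation": [0,0,0],"hand": 0.0854},
    {"linear": [0.04,0,0],"rotation": [0,0,0],"hand": 0.0854},
    {"linear": [0,0,0],"rotation": [0,0,0],"hand": 0.0854}
  ]
}}

```text
time: 12.35
ee_pos: [0.5269, -0.1701, 0.2219]
eef_rot: [179.9, -0.3, -172.4]
ft_force: [-0.1, -1.4, -0.7]
grip_width: 1.0
grip_force: 0.0
```

```bash
python3 look.py 7 0.075
```

```text
12.35 [  2.8  22.9  13.7 115.2  -7.7  43.1 118.7] [ 0.5269 -0.1701  0.2219] [ 179.91   -0.32 -172.39] [-0.1 -1.4 -0.7] 0.9999953083416295 0.0
wrist
hook 1 1 230 a [32.5 58.3] b [32.5 50.5] want a 39..61,-69..-47 |b| 32.5..48.5
hook 1 -1 220 a [32.8 59.4] b [-49.3 -32.4] want a 39..61,-69..-47 |b| 32.5..48.5
hook -1 1 338 a [-75.7 -48.7] b [27.4 50.2] want a 39..61,-69..-47 |b| 32.5..48.5
hook -1 -1 367 a [-75.3 -48. ] b [-50.9 -27.6] want a 39..61,-69..-47 |b| 32.5..48.5
pin a [-190.2 -150.7] b [51.1 63.1] top z 0.0822 want end -189 b 52..64
capping tray in stand frame mm 6943 [-3.7  0.2] [140.3  59.5] 0.32 z 0.0974
top
hook 1 1 108 a [33.2 65.3] b [30.3 50.5] want a 39..61,-69..-47 |b| 32.5..48.5
hook 1 -1 87 a [34.1 61.6] b [-50.  -32.3] want a 39..61,-69..-47 |b| 32.5..48.5
hook -1 1 39 a [-74.1 -59.5] b [28.3 50.4] want a 39..61,-69..-47 |b| 32.5..48.5
pin a [-188.3 -150.9] b [52.4 63.8] top z 0.0833 want end -189 b 52..64
capping tray in stand frame mm 1586 [-1.5  0.6] [236.4  60.5] 0.01 z 0.0971
side
hook 1 -1 166 a [32.4 64.8] b [-51.3 -27.2] want a 39..61,-69..-47 |b| 32.5..48.5
hook -1 1 14 a [-75.3 -69.7] b [29.1 49.8] want a 39..61,-69..-47 |b| 32.5..48.5
hook -1 -1 206 a [-75.8 -33.5] b [-51.3 -27.7] want a 39..61,-69..-47 |b| 32.5..48.5
pin a [-189.5 -150.4] b [49.8 59.6] top z 0.0816 want end -189 b 52..64
capping tray in stand frame mm 1167 [-25.8  -2.6] [ 58.8 184.9] 89.89 z 0.0974
```

Request:
{"name": "jog_arm", "arguments": {
  "targets": [
    {"linear": [0.03,0.02,0],"rotation": [0,0,0],"hand": 0.05},
    {"linear": [0.03,0.02,0],"rotation": [0,0,0],"hand": 0.05},
    {"linear": [0.0212,0.0176,0],"rotation": [0,0,0],"hand": 0.05},
    {"linear": [0,0,0.03],"rotation": [0,0,0],"hand": 0.05},
    {"linear": [0,0,0.03],"rotation": [0,0,0],"hand": 0.05},
    {"linear": [0,0,0],"rotation": [0,0,0],"hand": 0.05},
    {"linear": [0,0,0],"rotation": [0,0,0],"hand": 0.05}
  ]
}}

```text
time: 13.2
ee_pos: [0.4465, -0.1228, 0.162]
eef_rot: [-180.0, -0.0, -172.1]
ft_force: [0.2, 0.3, 0.0]
grip_width: 0.584
grip_force: 0.0
```

```bash
python3 look.py 8 0.075 | grep -E "^[0-9]|wrist|pin|top$|side"
```

```text
13.2 [  0.5  22.1  11.9 129.   -9.   29.7 117.2] [ 0.4465 -0.1228  0.162 ] [-179.99   -0.   -172.1 ] [0.2 0.3 0. ] 0.584281053526849 0.0
wrist
pin a [-190.5 -150.5] b [51.8 62.7] top z 0.0821 want end -189 b 52..64
capping tray in stand frame mm 925 [-50.7  18.4] [47.5 24.1] 1.31 z 0.0973
top
capping tray in stand frame mm 1827 [32.3  0.3] [170.3  61. ] 0.17 z 0.0972
side
pin a [-189.6 -150.3] b [50.2 60.4] top z 0.0813 want end -189 b 52..64
capping tray in stand frame mm 1165 [-4.4 -2.9] [139.5  58.4] 0.33 z 0.0974
```

View pics/wrist_8.png

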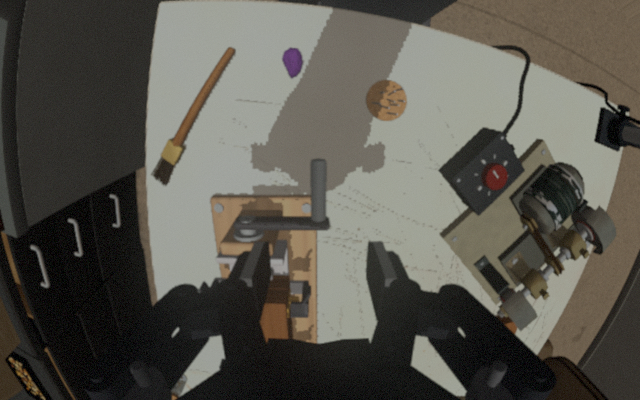

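The wrist view shows the pin at about (318,190), midway between the fingers, with the crank arm at (285,223). Going down 8 mm farther out and gripping.

Request:
{"name": "jog_arm", "arguments": {
  "targets": [
    {"linear": [0.0075,-0.0006,0.02],"rotation": [0,0,0],"hand": 0.05},
    {"linear": [0,0,0.03],"rotation": [0,0,0],"hand": 0.05},
    {"linear": [0,0,0.03],"rotation": [0,0,0],"hand": 0.05},
    {"linear": [0,0,0.02],"rotation": [0,0,0],"hand": 0.05},
    {"linear": [0,0,0.005],"rotation": [0,0,0],"hand": 0.05},
    {"linear": [0,0,0],"rotation": [0,0,0],"hand": 0.05}
  ]
}}

```text
time: 13.95
ee_pos: [0.4385, -0.1247, 0.0572]
eef_rot: [-180.0, 0.0, -172.1]
ft_force: [0.4, 0.4, 0.5]
grip_width: 0.587
grip_force: 0.0
```

Request:
{"name": "jog_arm", "arguments": {
  "targets": [
    {"linear": [0,0,0],"rotation": [0,0,0],"hand": 0},
    {"linear": [0,0,0],"rotation": [0,0,0],"hand": 0},
    {"linear": [0,0,0],"rotation": [0,0,0],"hand": 0},
    {"linear": [0,0,0],"rotation": [0,0,0],"hand": 0},
    {"linear": [0,0,0],"rotation": [0,0,0],"hand": 0},
    {"linear": [0,0,0],"rotation": [0,0,0],"hand": 0}
  ]
}}

```text
time: 14.55
ee_pos: [0.4386, -0.124, 0.0581]
eef_rot: [180.0, 0.1, -172.1]
ft_force: [-0.3, 1.2, 7.2]
grip_width: 0.116
grip_force: 58.5
```

Request:
{"name": "jog_arm", "arguments": {
  "targets": [
    {"linear": [0,-0.0007,-0.0091],"rotation": [0,0,0],"hand": 0},
    {"linear": [0,-0.0021,-0.0089],"rotation": [0,0,0],"hand": 0},
    {"linear": [0,-0.0035,-0.0084],"rotation": [0,0,0],"hand": 0},
    {"linear": [0,-0.0048,-0.0078],"rotation": [0,0,0],"hand": 0},
    {"linear": [0,-0.0059,-0.0069],"rotation": [0,0,0],"hand": 0}
  ]
}}

```text
time: 15.05
ee_pos: [0.4404, -0.1373, 0.0989]
eef_rot: [179.7, -0.0, -171.9]
ft_force: [4.0, 12.9, -3.8]
grip_width: 0.113
grip_force: 58.4
```

Request:
{"name": "jog_arm", "arguments": {
  "targets": [
    {"linear": [0,-0.0069,-0.0059],"rotation": [0,0,0],"hand": 0},
    {"linear": [0,-0.0078,-0.0048],"rotation": [0,0,0],"hand": 0},
    {"linear": [0,-0.0084,-0.0035],"rotation": [0,0,0],"hand": 0},
    {"linear": [0,-0.0089,-0.0021],"rotation": [0,0,0],"hand": 0},
    {"linear": [0,-0.0091,-0.0007],"rotation": [0,0,0],"hand": 0}
  ]
}}

```text
time: 15.55
ee_pos: [0.4452, -0.1714, 0.1191]
eef_rot: [179.1, -0.2, -171.7]
ft_force: [-7.2, 14.6, 42.5]
grip_width: 0.115
grip_force: 63.5
```

Request:
{"name": "jog_arm", "arguments": {
  "targets": [
    {"linear": [0,-0.0091,0.0007],"rotation": [0,0,0],"hand": 0},
    {"linear": [0,-0.0089,0.0021],"rotation": [0,0,0],"hand": 0},
    {"linear": [0,-0.0084,0.0035],"rotation": [0,0,0],"hand": 0},
    {"linear": [0,-0.0078,0.0048],"rotation": [0,0,0],"hand": 0},
    {"linear": [0,-0.0069,0.0059],"rotation": [0,0,0],"hand": 0}
  ]
}}

```text
time: 16.05
ee_pos: [0.4522, -0.2206, 0.1]
eef_rot: [179.8, 0.1, -172.0]
ft_force: [1.0, 8.6, 11.7]
grip_width: 0.115
grip_force: 67.5
```

Request:
{"name": "jog_arm", "arguments": {
  "targets": [
    {"linear": [0,-0.0059,0.0069],"rotation": [0,0,0],"hand": 0},
    {"linear": [0,-0.0048,0.0078],"rotation": [0,0,0],"hand": 0},
    {"linear": [0,-0.0035,0.0084],"rotation": [0,0,0],"hand": 0},
    {"linear": [0,-0.0021,0.0089],"rotation": [0,0,0],"hand": 0}
  ]
}}

```text
time: 16.45
ee_pos: [0.4547, -0.2372, 0.0677]
eef_rot: [179.9, 0.1, -172.0]
ft_force: [1.8, 5.8, 9.0]
grip_width: 0.113
grip_force: 73.2
```

Request:
{"name": "jog_arm", "arguments": {
  "targets": [
    {"linear": [0,-0.0007,0.0075],"rotation": [0,0,0],"hand": 0},
    {"linear": [0,0,0],"rotation": [0,0,0],"hand": 0}
  ]
}}

```text
time: 16.65
ee_pos: [0.4548, -0.2386, 0.0593]
eef_rot: [180.0, 0.1, -172.1]
ft_force: [2.9, 4.1, -4.8]
grip_width: 0.111
grip_force: 73.6
```

Request:
{"name": "jog_arm", "arguments": {
  "targets": [
    {"linear": [0,0,0.002],"rotation": [0,0,0],"hand": 0},
    {"linear": [0,0,0.002],"rotation": [0,0,0],"hand": 0},
    {"linear": [0,0,0],"rotation": [0,0,0],"hand": 0}
  ]
}}

```text
time: 16.95
ee_pos: [0.4548, -0.2388, 0.056]
eef_rot: [180.0, 0.1, -172.1]
ft_force: [1.7, 4.2, 5.2]
grip_width: 0.116
grip_force: 74.6
```

Request:
{"name": "jog_arm", "arguments": {
  "targets": [
    {"linear": [0,0,0.002],"rotation": [0,0,0],"hand": 0},
    {"linear": [0,0,0],"rotation": [0,0,0],"hand": 0}
  ]
}}

```text
time: 17.15
ee_pos: [0.4548, -0.2388, 0.0543]
eef_rot: [180.0, 0.1, -172.1]
ft_force: [2.2, 4.2, 8.3]
grip_width: 0.11
grip_force: 75.0
```

Request:
{"name": "jog_arm", "arguments": {
  "targets": [
    {"linear": [0,0,0.002],"rotation": [0,0,0],"hand": 0},
    {"linear": [0,0,0.002],"rotation": [0,0,0],"hand": 0},
    {"linear": [0,0,0],"rotation": [0,0,0],"hand": 0}
  ]
}}

```text
time: 17.45
ee_pos: [0.455, -0.2391, 0.0518]
eef_rot: [180.0, 0.2, -172.1]
ft_force: [-0.6, 7.2, 22.8]
grip_width: 0.115
grip_force: 78.2
```

Request:
{"name": "jog_arm", "arguments": {
  "targets": [
    {"linear": [0,0,0],"rotation": [0,0,0],"hand": 0.05},
    {"linear": [0,0,0],"rotation": [0,0,0],"hand": 0.05},
    {"linear": [0,0,0],"rotation": [0,0,0],"hand": 0.05},
    {"linear": [0,0,0],"rotation": [0,0,0],"hand": 0.05},
    {"linear": [0,0,-0.04],"rotation": [0,0,0],"hand": 0.05},
    {"linear": [0,0,-0.04],"rotation": [0,0,0],"hand": 0.05},
    {"linear": [0,0,-0.04],"rotation": [0,0,0],"hand": 0.05},
    {"linear": [0,0,0],"rotation": [0,0,0],"hand": 0.05}
  ]
}}

```text
time: 18.25
ee_pos: [0.4566, -0.2417, 0.173]
eef_rot: [-179.7, 0.5, -172.2]
ft_force: [0.4, -0.7, -0.8]
grip_width: 0.587
grip_force: 0.0
```

Run:
```python
from bench import *
from h import *
s=sense();print(s["time"],s["ee_pos"].round(4),s["ft_force"].round(1))
th=np.radians(7.86);e=np.array([np.cos(th),np.sin(th)]);f=np.array([-e[1],e[0]])
for n in("wrist","side","top"):
    c=camera(n);cv2.imwrite(f"pics/{n}_9.png",c["image"][:,:,::-1]);P=fish(c) if n=="wrist" else cloud(c)
    d=P[...,:2]-np.array([.6104,-.1588]);a=d@e;b=d@f;z=P[...,2];ok=c["z_map"]>0
    m=ok&(a<-.15)&(a>-.19)&(abs(b+.058)<.02)&(z>.05)&(z<.1)
    if m.sum()>5: print(n,"pin b",np.percentile(b[m],[2,98]).round(4),"top z",np.percentile(z[m],97).round(4))
    m=ok&(abs(a)<.085)&(abs(b)<.026)&(z>.08)
    if m.sum()>30: 
        A=np.c_[a[m],b[m],np.ones(m.sum())];q=np.linalg.lstsq(A,z[m],rcond=None)[0];print(n,"top face z",np.median(z[m]).round(4),"slope",q[:2].round(3))
w=cv2.imread("pics/wrist_9.png");s=cv2.imread("pics/side_9.png");o=np.zeros((600,800,3),np.uint8);o[:400,:640]=w;o[400:600,:320]=cv2.resize(s[205:305,300:460],(320,200),interpolation=cv2.INTER_CUBIC)
cv2.imwrite("pics/c9.png",np.clip(o*1.4,0,255).astype(np.uint8))
```

```text
18.25 [ 0.4566 -0.2417  0.173 ] [ 0.4 -0.7 -0.8]
wrist pin b [-0.064  -0.0526] top z 0.0821
wrist top face z 0.1034 slope [-0.003  0.004]
side pin b [-0.0643 -0.0555] top z 0.0822
side top face z 0.1035 slope [0.01  0.106]
top pin b [-0.0633 -0.0519] top z 0.0831
top top face z 0.1031 slope [-0.    -0.003]
```

View pics/c9.png

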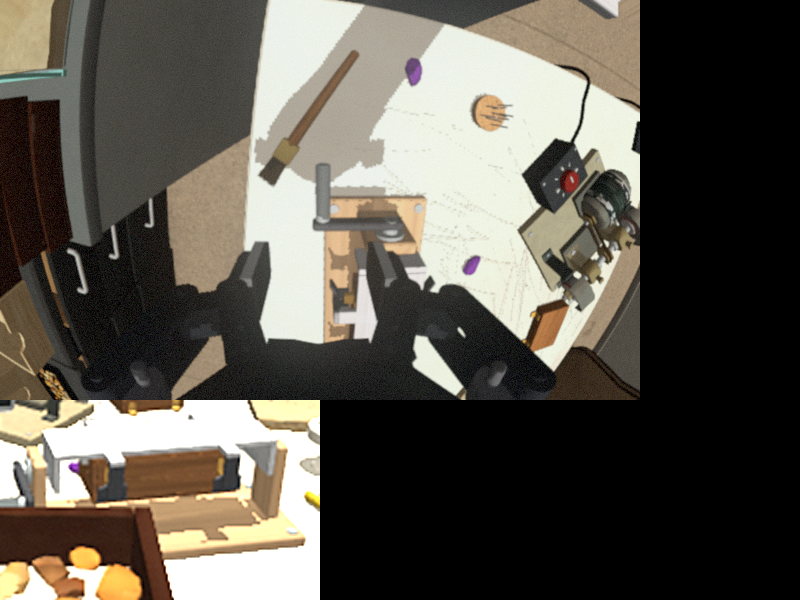

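The frame is turned fully over: the pin is on the -y side at 76 mm, the frame is level, and in the side view (160,470) the trays sit together in the hooks with nothing spilled. The hand is clear of everything.

```bash
python3 -c "
from bench import *
print(hand_in())"
```

```text
the job is handed in; nothing more can be done
None
```

I capped the full tray, slid the empty one to its stop under the hooks, cranked both over to half a turn, let go and handed in at about 18 s. By camera the cap sat about 2 mm short of home (limit 5 mm). With the trays shut I couldn't see the lumps, but none spilled in view. The wrist force peaked at about 45 N mid-crank, and hand-in gave no verdict.

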